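# Let the indexing dial back one notch

## Task

The hand-turned indexing dial on the bench has been fed one notch too far. With a fingertip, tip the pawl up out of the saw teeth until it rests back against its stop, push the dial backward (clockwise seen from above, the way the pawl blocks) by one notch, no further, and then tip the pawl forward again so that it ends fully down in the next gap. Grip nothing: leave the white frames lying in their nests on the dial, and leave the timer, the marker and the tape roll beside it alone.

Things in the scene. Friction and masses are not known exactly. Their poses are not given: they have to be found in the camera images.
- index_base: Grey bed plate of the indexing dial, fixed to the bench: a disc of radius 120 mm, 12 mm thick, with a 90 mm wide tongue out to y = -205 mm that carries the pawl. Origin on the dial's axis at the underside; z up. In this frame the top of the dial's disc (radius 112 mm) is at z = 28 mm.
- tooth_ring (a point): Centre of the dial at the height of its disc's top. On the rim, between radius 95 and 111 mm, twelve saw teeth stand 9 mm tall, 30 degrees apart: each has an upright face on its clockwise side, then a ramp running down counter-clockwise over 20 degrees, then a flat gap of 10 degrees.
- dial (a joint): Turn of the dial in rad, positive counter-clockwise from above; starts within 0.03 of 0, pawl about mid-gap. Backward is negative; a notch is 0.524 rad (30 degrees). Needs about 2 N at a pin and stays where left. With the pawl down it goes backward no more than about 0.05 rad from mid-gap; forward, the ramps lift the pawl.
- pawl (a joint): Tilt of the steel pawl in rad: 0 = down in a gap, 0.85 = back on its stop. It clears the teeth above 0.25. Top-heavy: below about 0.4 (bar inward of the pivot) it falls down by itself, beyond 0.45 it falls back onto its stop and stays. If the nose lands on a ramp it rests there, above 0, and drops into the gap when the dial is pushed on backward.
- pawl_pivot (a point): Centre of the pawl's level pivot pin, which runs along x of index_base at y = -140, z = 46 mm. Two cheeks hold it (outer faces at x = +-27 mm, tops at z = 58 mm); the back stop plate behind it spans y = -158 to -163 mm, top at z = 68 mm.
- pawl_bar (a point): Centre of the cross bar (12 mm thick, 36 mm long, along x of index_base) on top of the pawl's upright tab (26 x 6 mm), 75 mm from the pivot. Pawl down: at y = -109, z = 115 mm of index_base, leaning over the dial; tipped back: y = -171, z = 114 mm. Push it outward (-y) to raise the pawl, inward from outside to drop it.
- pawl_tip (a point): Middle of the underside of the pawl's nose, 8 mm wide, over the dial's rim.
- pin_0 (a point): Centre of the top of one of four upright steel hand pins on the dial, 12 mm thick and 55 mm tall (top at z = 83 mm of index_base, the foot is 18 mm thick), 76 mm from the axis, turning with the dial; at dial = 0 it stands 45 degrees counter-clockwise from the base's x axis. Push it sideways along its circle to turn the dial.
- pin_1 (a point): Centre of the top of one of four upright steel hand pins on the dial, 12 mm thick and 55 mm tall (top at z = 83 mm of index_base, the foot is 18 mm thick), 76 mm from the axis, turning with the dial; at dial = 0 it stands 135 degrees counter-clockwise from the base's x axis. Push it sideways along its circle to turn the dial.
- pin_2 (a point): Centre of the top of one of four upright steel hand pins on the dial, 12 mm thick and 55 mm tall (top at z = 83 mm of index_base, the foot is 18 mm thick), 76 mm from the axis, turning with the dial; at dial = 0 it stands 225 degrees counter-clockwise from the base's x axis. Push it sideways along its circle to turn the dial.
- pin_3 (a point): Centre of the top of one of four upright steel hand pins on the dial, 12 mm thick and 55 mm tall (top at z = 83 mm of index_base, the foot is 18 mm thick), 76 mm from the axis, turning with the dial; at dial = 0 it stands 315 degrees counter-clockwise from the base's x axis. Push it sideways along its circle to turn the dial.
- nest_far (a point): Centre of the floor (disc top) of the nest that holds one white frame, on the dial's +x side at dial = 0, 55 mm from the axis; low grey bars 5 mm high locate the frame with about 2 mm play. The other two nests are empty.
- nest_left (a point): The same for the second white frame, on the dial's +y side at dial = 0.
- part_far: Loose white plastic mounting frame, 55 x 54 x 17 mm, lying in nest_far (top at z = 45 mm of index_base); origin at the centre of its underside. Rides with the dial; must stay in its nest.
- part_left: Loose white plastic mounting frame, 55 x 54 x 17 mm, lying in nest_left; origin at the centre of its underside. Must stay in its nest.
- loose_timer: Bystander: beige panel timer with black pins, 47 x 84 x 48 mm, lying on the bench beyond the dial; origin at the centre of its underside.
- loose_marker: Bystander: white felt marker with a blue cap, 17 x 127 x 17 mm, lying left of the dial; origin at its underside below the middle.
- loose_tape: Bystander: green roll of masking tape lying flat, diameter 105 mm, 21 mm high, beyond the dial; origin at the centre of its underside.
Not all that is in view belongs to the job. What is shaped like the part_left but orange or pink is not meant.

How it is judged:
By the outcome, as a careful person would: the job done as asked, in the order asked, and still so for the second after the job is handed in, with the robot touching nothing.
It also fails if it takes over 51 s, if anything falls off the work surface, if the arm or the gripper's body presses on something with over 40 N, if the wrist force passes 120 N, or if a joint passes its speed limit or range.

## Robot

A 6-joint arm with a two-finger parallel gripper is mounted at the origin on a cart in front of the work surface, level with it; the furniture and walls round the work are solid. World frame = base frame: x ahead of the robot, y to its left, z up, the work surface at z = 0. Lengths are in m, angles in rad, forces in N, time in s.
With the tool pointing down it reaches from about 0.35 to 0.85 m from the base axis. Payload 8.1 kg.
Tool frame: the origin (TCP) lies at the centre of the arm's flange, where the gripper is bolted on; the fingertips stand 186 mm ahead of it and the grasp point (between the pads) lies 167 mm ahead of it; z points along the fingers, y is the line along which they close (so a half turn about z gives the same grasp; the last joint's range is limited). The gripper opens to 93 mm and grips with 3 to 60 N. Pads are 15 mm wide; open, the fingers measure 128 mm over their backs; the gripper's body (75 mm by 188 mm) begins 65 mm behind the grasp point.
Start: joints at [-1.368, 0.13, 1.488, -0, 1.523, -0.085], TCP at [0.17, -0.575, 0.405] pointing down, gripper open.
Joint ranges: [-2.96, 2.96], [-0.89, 2.26], [0.02, 2.5], [-1.34, 4.48], [0, 2.73], [-2.66, 2.66]. Speed limits (rad/s): [2.39, 2.39, 2.79, 3.14, 3.14, 3.14].

## Interface

Orientations are given as a rotation vector (axis times angle).
In Python, from plant import robot gives the robot as it stands.
- The arm moves only by the tool apply_moves, never from a script. Its argument "series" is a list of rows, each a list of 2 entries, a list of its own where there are three numbers: the shift along the tool's x, y, z in mm, then the turn, a rotation vector about the tool's x, y, z in rad. A call has 1 to 12 rows; each row shifts and turns the commanded pose from where the row before left it, along the tool's axes as they then stand; what a row does not reach is not made up. A row lasts 1/12 s, in which the tool goes at most 41.7 mm and 7.16 degrees, less where a joint would pass 70% of its speed; a pose out of reach is approached as far as the arm can. A call is refused whole if a number of a shift passes 41.7 or a number of a turn 0.125, either way. A call with a gripper value outside its range is refused whole. "claw" is the opening, from 0 (shut) to 1 (fully open), set as the call begins (left out, the last holds). The fingers move at their own pace and stop on an object; "newtons" is the grip in N (left out, the last holds). Time passes only in rows, so rows that do not move let the fingers close. It gives the time, the measured TCP pose, the force, the opening and the grip force at its end, in the units of the state.
- robot.read_state(): the state, without advancing time (a new reading comes with each control period).
- robot.read_camera(name): name is "side" or "top"; returns (picture, depth): 480x640x3 uint8, blue, green, red; 480x640 float32, m along the optical axis (not along the pixel's ray), 0 where there is no reading.
- robot.calibration(name): a dict with "fx", "fy", "cx", "cy" (pixels), "D" ([k1, k2, p1, p2, k3] as OpenCV has them; the pictures are not rectified), "extrinsics" (4x4, takes a point from world to camera coordinates). Camera axes: x right, y down, z forward; pixel columns grow to the right and rows downward; lengths in m; the calibration is good to about 2 mm. A picture is of the moment at which its call begins. calibration takes no time and is no camera call.
- robot.close_job(): hands the job in; it is judged then, once.
The state is a dict: "t": time; "q": joint angles; "dq": joint speeds; "joint_torque": joint torques, N m; "tool_pos": TCP position; "orientation": TCP orientation; "force": force on the tool from outside, world axes, zero at the start; "wrist_torque": the same for the moment, N m; "opening": finger opening in m; "gripper_force": force on a finger pad.
Only numpy, scipy, OpenCV 4.12 (cv2) and the standard library are available. Lean on these libraries where they do the work, as an engineer would, in place of code of your own. Each camera call takes 0.05 s, during which the arm holds its last target. There are 200 camera calls.

## Working session

There is one attempt and no reset: what is moved stays moved. The work goes in short steps, Python scripts to look and compute and a tool call to move; the robot and the scene stay as the last step left them, time stands still between calls to the robot, and variables do not carry over. Pictures are saved under pics/ and viewed, at most 10 in all, crops included, and the job is handed in when it is done.

Besides the shell and the picture viewer there is one more tool, called after ">>>" by a JSON object that holds its "op" and its "data". apply_moves: Moves the arm, as the interface text tells. Its arguments: {"type":"object","properties":{"series":{"type":"array"},"claw":{"type":"number"},"newtons":{"type":"number"}},"required":["series"]}

```bash
ls; mkdir -p pics
cat > h.py <<'E'
import numpy as np,cv2
from plant import robot
from scipy.spatial.transform import Rotation as R
def cal(n):
    c=robot.calibration(n);K=np.array([[c['fx'],0,c['cx']],[0,c['fy'],c['cy']],[0,0,1]]);return K,np.array(c['D'],float),np.array(c['extrinsics'])
def shot(n,f):
    im,d=robot.read_camera(n);cv2.imwrite('pics/%s.png'%f,im);np.save('pics/%s.npy'%f,d);return im,d
def w(n,u,v,d):
    K,D,E=cal(n);p=cv2.undistortPoints(np.array([[[u,v]]],float),K,D)[0,0];return (np.linalg.inv(E)@np.r_[p*d,d,1])[:3]
def onz(n,u,v,z):
    K,D,E=cal(n);p=cv2.undistortPoints(np.array([[[u,v]]],float),K,D)[0,0];T=np.linalg.inv(E);r=T[:3,:3]@np.r_[p,1];return T[:3,3]+r*(z-T[2,3])/r[2]
def proj(n,P):
    K,D,E=cal(n);return cv2.projectPoints(np.atleast_2d(P).astype(float),cv2.Rodrigues(E[:3,:3])[0],E[:3,3],K,D)[0][:,0]
E
python3 - <<'E'
from h import *
for n in('top','side'):
    shot(n,n+'0');T=np.linalg.inv(cal(n)[2]);print(n,T[:3,3],T[:3,2])
s=robot.read_state();print(s)
E
```

```text
pics
top [0.33392372 0.06445533 1.18022504] [ 0.20673496  0.01973411 -0.97819795]
side [0.04362585 0.86486869 0.46362362] [ 0.51451301 -0.78011571 -0.35594359]
{'t': 0.1, 'q': array([-1.36842276e+00,  1.31061188e-01,  1.48914465e+00, -2.97052238e-05,
        1.52300269e+00, -8.54292427e-02]), 'dq': array([ 3.40766743e-04, -2.20574166e-03, -6.08255701e-04,  1.20890583e-03,
       -9.21711952e-04, -8.66986729e-05]), 'joint_torque': array([ 4.88655351e-04, -5.61342180e+01, -4.93097019e+01,  7.69001897e-02,
        2.90689029e-02, -7.27007318e-05]), 'tool_pos': array([ 0.17026606, -0.57512369,  0.40382084]), 'orientation': array([-3.10752624e+00, -4.50292116e-01,  1.94756606e-04]), 'force': array([-0.04555466,  0.59541871, -0.03961499]), 'wrist_torque': array([ 0.00751746,  0.06465869, -0.00210833]), 'gripper_force': 0.0, 'opening': 0.09330201266815585}
```

View pics/top0.png

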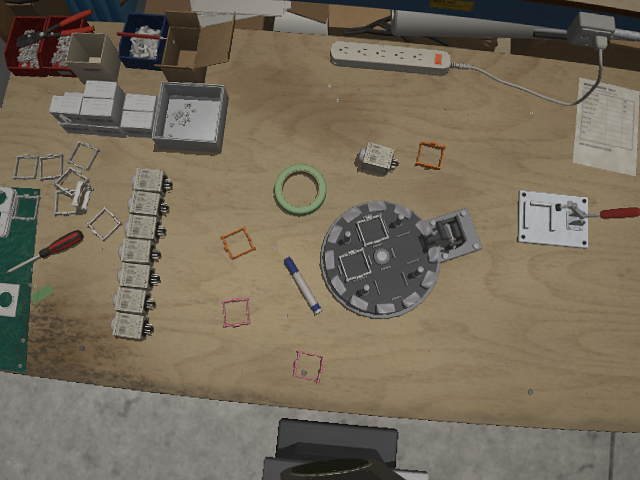

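View pics/side0.png

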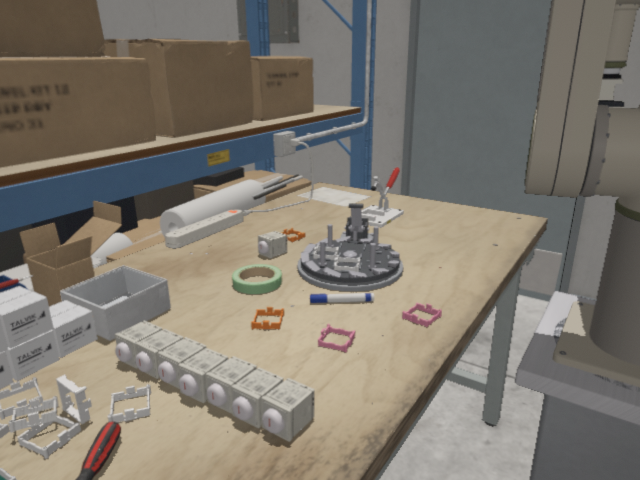

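The top view shows the dial centred near (381,257) and the pawl on its tongue near (450,235). The white frames are at (372,229) and (355,264), the tape at (300,190), the timer at (377,158) and the marker at (303,286). Next I'll take an enlarged crop.

Run:
```python
from h import *
im=cv2.imread('pics/top0.png');c=im[190:330,310:490];cv2.imwrite('pics/c1.png',cv2.resize(c,None,fx=4.2,fy=4.2,interpolation=cv2.INTER_CUBIC))
d=np.load('pics/top0.npy')
for u,v in [(381,257),(300,300),(475,250),(340,330)]: print(u,v,w('top',u,v,d[v,u]))
```

```text
381 257 [ 0.55632498 -0.02885649  0.03864714]
300 300 [0.46153885 0.12141754 0.00314273]
475 250 [ 0.59472468 -0.22085072  0.00782284]
340 330 [ 4.10344766e-01  3.71224186e-02 -2.08080628e-05]
```

View pics/c1.png

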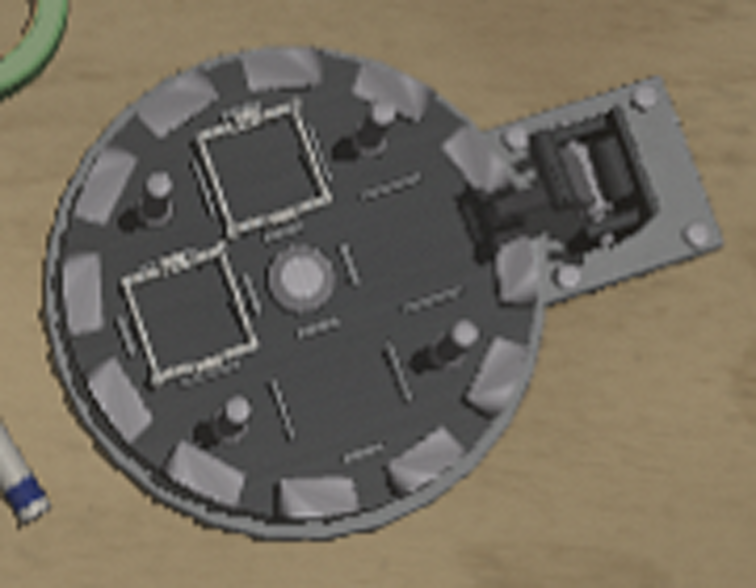

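```bash
cat > fit.py <<'E'
from h import *
from scipy.optimize import least_squares
def W(P,b): 
    c,s=np.cos(b[2]),np.sin(b[2]);P=np.atleast_2d(P);return np.c_[b[0]+c*P[:,0]-s*P[:,1],b[1]+s*P[:,0]+c*P[:,1],P[:,2]]
def pins(a,z=.083): 
    t=np.deg2rad([45,135,225,315])+a;return np.c_[.076*np.cos(t),.076*np.sin(t),0*t+z]
E
python3 - <<'E'
from fit import *
px=np.array([[383,113],[159,184],[237,409],[464,333],[659,77],[721,243]])/4.2+[310,190]
f=lambda b:(proj('top',W(np.r_[pins(b[3]),[[.045,-.205,.012],[-.045,-.205,.012]]],b))-px).ravel()
# pin order: image up=+x
r=least_squares(f,[.55,-.03,.3,0]);print(r.x,f(r.x).reshape(-1,2).round(2))
b=r.x
Q=np.array([[.018,-.109,.115],[-.018,-.109,.115],[.018,-.171,.114],[-.018,-.171,.114],[0,-.14,.046],[.055,0,.045],[0,.055,.045],[0,0,.028]])
print(((proj('top',W(Q,b))-[310,190])*4.2).round(0));print(W(Q,b).round(4))
d=np.load('pics/top0.npy')
for u,v in [(450,233),(447,236),(455,230),(424,240)]: 
    p=w('top',u,v,d[v,u]);c,s=np.cos(b[2]),np.sin(b[2]);e=p[:2]-b[:2];print(u,v,c*e[0]+s*e[1],-s*e[0]+c*e[1],p[2])
K,D,E=cal('side');q=proj('side',W(Q,b));print(q.round(0))
im=cv2.imread('pics/side0.png');cv2.imwrite('pics/c2.png',cv2.resize(im[190:300,285:415],None,fx=5,fy=5,interpolation=cv2.INTER_CUBIC));print(((q-[285,190])*5).round())
E
```

```text
[ 0.55835756 -0.02966539  0.40936142 -1.56615165] [[-0.28 -0.24]
 [-0.34  0.06]
 [-0.33  0.19]
 [-0.22  0.29]
 [ 0.2  -0.93]
 [ 1.09  0.51]]
[[536. 132.]
 [564. 208.]
 [665.  91.]
 [694. 166.]
 [583. 183.]
 [263. 164.]
 [189. 311.]
 [298. 281.]]
[[ 0.6183 -0.1225  0.115 ]
 [ 0.5852 -0.1368  0.115 ]
 [ 0.6429 -0.1794  0.114 ]
 [ 0.6099 -0.1937  0.114 ]
 [ 0.6141 -0.1581  0.046 ]
 [ 0.6088 -0.0078  0.045 ]
 [ 0.5365  0.0208  0.045 ]
 [ 0.5584 -0.0297  0.028 ]]
450 233 -0.001514491875904668 -0.13879651731739656 0.0595309036425784
447 236 -0.009949806462696664 -0.12232104074473528 0.09153880928125346
455 230 0.0006321130010135123 -0.14947753026646168 0.06234639726142199
424 240 0.005994004976825042 -0.09298091441294015 0.027467934140966488
[[347. 205.]
 [362. 206.]
 [350. 198.]
 [365. 199.]
 [356. 228.]
 [325. 248.]
 [346. 259.]
 [349. 256.]]
[[312.  75.]
 [387.  79.]
 [327.  42.]
 [399.  45.]
 [354. 191.]
 [200. 290.]
 [306. 344.]
 [321. 332.]]
```

View pics/c2.png

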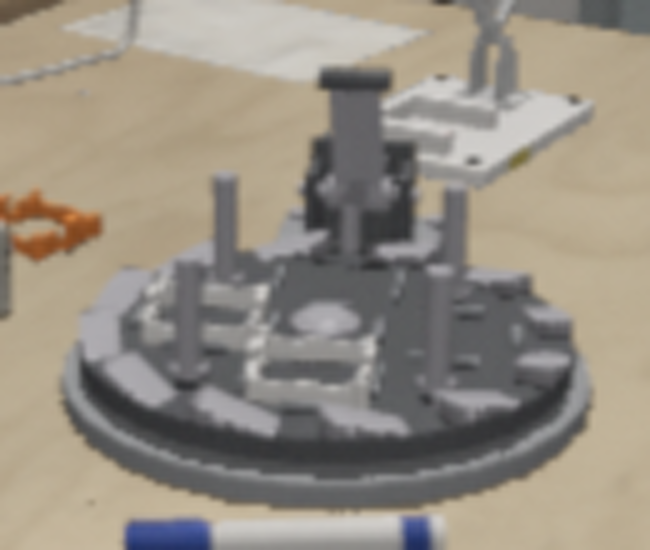

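The side crop shows the pawl down, with its bar at (355,78), which matches the prediction of (350,77). The fit gives the base at (0.558, -0.030) with yaw 0.409. The dial is about +0.005, so the pins seen are pin_3 at crop (383,113), pin_0 at (159,184), pin_1 at (237,409) and pin_2 at (464,333).

Possible mix-ups:
- **Bar and stop:** the pawl bar is at top (441,230), while the dark stop and cheeks are at (450,233).
- **Pins:** there are four, and I'll use pin_1 at top (366,287).
- **Decoy frames:** the orange and pink ones are at (238,243), (430,155), (236,312) and (308,366).

First I close the claw and turn the tool so its x axis lies along base +y.

>>> {"op": "apply_moves", "data": {"series": [[[0,0,0],[0,0,-0.121]],[[0,0,0],[0,0,-0.121]],[[0,0,0],[0,0,-0.121]],[[0,0,0],[0,0,-0.121]],[[0,0,0],[0,0,-0.121]],[[0,0,0],[0,0,-0.121]],[[0,0,0],[0,0,-0.121]],[[0,0,0],[0,0,-0.121]],[[0,0,0],[0,0,-0.121]],[[0,0,0],[0,0,-0.121]],[[0,0,0],[0,0,-0.121]],[[0,0,0],[0,0,-0.121]]], "claw": 0, "newtons": 30}}

```text
t: 1.1
tool_pos: [0.1703, -0.5752, 0.4041]
orientation: [-2.018, -2.406, -0.001]
force: [-0.2, -0.3, 0.0]
opening: 0.0179
gripper_force: 0.0
```

>>> {"op": "apply_moves", "data": {"series": [[[0,0,0],[0,0,-0.121]],[[0,0,0],[0,0,-0.121]],[[0,0,0],[0,0,0]]]}}

```text
t: 1.35
tool_pos: [0.1703, -0.5752, 0.4041]
orientation: [-1.713, -2.632, -0.001]
force: [0.7, 0.7, -0.5]
opening: 0.0012
gripper_force: 0.0
```

```bash
cat > go.py <<'E'
from fit import *
B=[.5584,-.0297,.4094]
def go(P,yaw=None,tip=.186):
    """P in base frame (tip point): print shift in tool axes (mm) and tool-x yaw in world deg"""
    s=robot.read_state();Rm=R.from_rotvec(s['orientation']).as_matrix();t=s['tool_pos']+Rm[:,2]*tip
    e=Rm.T@(W(P,B)[0]-t)*1000
    c,q=np.cos(B[2]),np.sin(B[2]);d=t[:2]-B[:2];print('t',round(s['t'],2),'shift',e.round(1),'xyaw',np.rad2deg(np.arctan2(Rm[1,0],Rm[0,0])).round(2),'z',Rm[:,2].round(3),'tip base',np.r_[c*d[0]+q*d[1],-q*d[0]+c*d[1],t[2]].round(4),'F',s['force'].round(1),'op',round(s['opening'],4))
E
python3 -c "
from go import *
go([0,-.075,.2]);go([0,-.075,.105])"
```

```text
t 1.35 shift [266.4 575.1  18.5] xyaw 113.89 z [-0.     0.001 -1.   ] tip base [-0.5731 -0.3457  0.2181] F [ 0.7  0.7 -0.5] op 0.0012
t 1.35 shift [266.3 575.1 113.5] xyaw 113.89 z [-0.     0.001 -1.   ] tip base [-0.5731 -0.3457  0.2181] F [ 0.7  0.7 -0.5] op 0.0012
```

>>> {"op": "apply_moves", "data": {"series": [[[16.6,36,0],[0,0,0]],[[16.6,36,0],[0,0,0]],[[16.6,36,0],[0,0,0]],[[16.6,36,0],[0,0,0]],[[16.6,36,0],[0,0,0]],[[16.6,36,0],[0,0,0]],[[16.6,36,0],[0,0,0]],[[16.6,36,0],[0,0,0]],[[16.6,36,0],[0,0,0]],[[16.6,36,0],[0,0,0]],[[16.6,36,0],[0,0,0]],[[16.6,36,0],[0,0,0]]]}}

```text
t: 2.35
tool_pos: [0.4876, -0.2183, 0.4046]
orientation: [-1.728, -2.624, -0.0]
force: [0.6, -0.6, 0.1]
opening: 0.0004
gripper_force: 0.0
```

>>> {"op": "apply_moves", "data": {"series": [[[16.6,36,0],[0,0,0]],[[16.6,36,0],[0,0,0]],[[16.6,36,0],[0,0,0]],[[16.6,35,10],[0,0,0]],[[0,0,8],[0,0,0]],[[0,0,0],[0,0,0]],[[0,0,0],[0,0,0]]]}}

```text
t: 2.93
tool_pos: [0.591, -0.102, 0.3856]
orientation: [-1.723, -2.625, 0.002]
force: [-0.6, -0.8, -0.5]
opening: 0.0005
gripper_force: 0.0
```

```bash
python3 -c "
from go import *
go([0,-.075,.105])
im,d=shot('top','top1');cv2.imwrite('pics/c3.png',cv2.resize(im[150:330,310:490],None,fx=3.3,fy=3.3,interpolation=cv2.INTER_CUBIC))
im,d=shot('side','side1');cv2.imwrite('pics/c4.png',cv2.resize(im[150:290,270:450],None,fx=4,fy=4,interpolation=cv2.INTER_CUBIC))"
```

```text
t 2.93 shift [ 4.  -0.4 94.6] xyaw 113.45 z [-0.003  0.    -1.   ] tip base [ 0.0007 -0.0791  0.1996] F [-0.6 -0.8 -0.5] op 0.0005
```

View pics/c4.png

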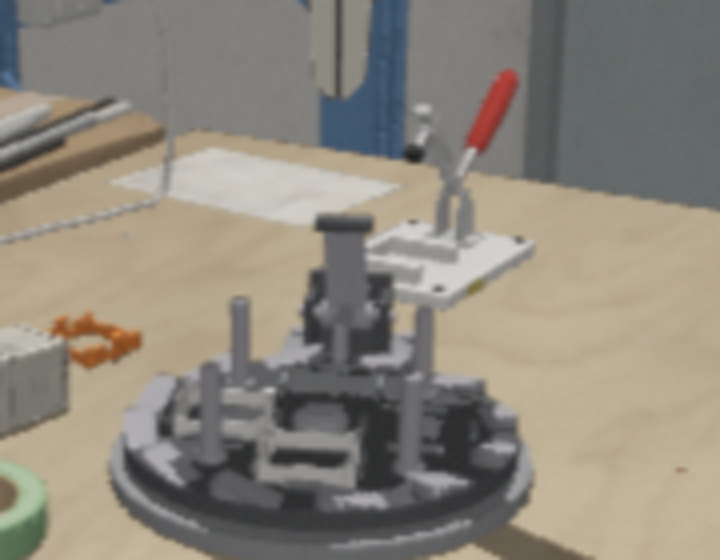

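The side crop shows the fingertip at (343,95), in line with the pawl bar at (345,222), and the pawl still down. Next I descend on the inner side of the bar and push outward.

>>> {"op": "apply_moves", "data": {"series": [[[2,0,32],[0,0,0]],[[1,0,32],[0,0,0]],[[0,0,30],[0,0,0]],[[0,0,0],[0,0,0]],[[-5,0,0],[0,0,0]],[[-5,0,0],[0,0,0]],[[-5,0,0],[0,0,0]],[[-5,0,0],[0,0,0]],[[-5,0,0],[0,0,0]],[[-5,0,0],[0,0,0]]]}}

```text
t: 3.87
tool_pos: [0.6027, -0.1276, 0.294]
orientation: [1.721, 2.626, 0.001]
force: [0.9, 0.8, -0.9]
opening: 0.0001
gripper_force: 0.1
```

```bash
python3 -c "
from go import *
go([0,-.136,.105])"
```

```text
t 3.87 shift [-28.3  -2.    3.1] xyaw 113.53 z [ 0.002 -0.001 -1.   ] tip base [ 0.0019 -0.1077  0.108 ] F [ 0.9  0.8 -0.9] op 0.0001
```

>>> {"op": "apply_moves", "data": {"series": [[[-5,0,1],[0,0,0]],[[-5,0,1],[0,0,0]],[[-5,0,0],[0,0,0]],[[-5,0,0],[0,0,0]],[[-5,0,0],[0,0,0]],[[-5,0,0],[0,0,0]],[[-3,0,0],[0,0,0]],[[0,0,0],[0,0,0]],[[0,0,0],[0,0,0]],[[0,0,0],[0,0,0]]]}}

```text
t: 4.7
tool_pos: [0.6153, -0.157, 0.2907]
orientation: [-1.721, -2.628, -0.0]
force: [-0.3, 0.2, 0.7]
opening: 0.0004
gripper_force: 0.0
```

```bash
python3 -c "
from go import *
go([0,-.136,.105])
im,d=shot('side','side2');cv2.imwrite('pics/c5.png',cv2.resize(im[150:290,270:450],None,fx=4,fy=4,interpolation=cv2.INTER_CUBIC))"
```

```text
t 4.7 shift [ 3.3 -1.5 -0.3] xyaw 113.55 z [-0.  0. -1.] tip base [ 0.0015 -0.1393  0.1047] F [-0.3  0.2  0.7] op 0.0004
```

View pics/c5.png

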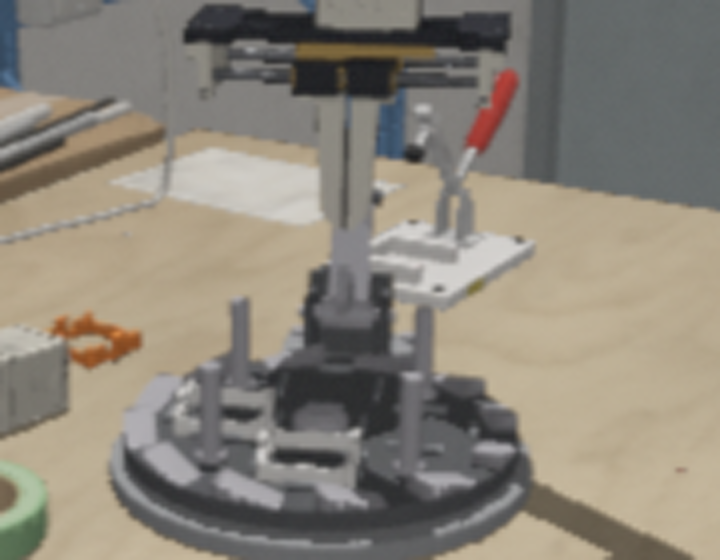

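The crop shows the pawl tipped back, with its nose raised at (350,315) and its tab leaning outward. I rise and turn 60° for the push on pin_1.

>>> {"op": "apply_moves", "data": {"series": [[[10,0,-20],[0,0,0]],[[20,0,-30],[0,0,0]],[[20,0,0],[0,0,0.1165]],[[0,0,0],[0,0,0.1165]],[[0,0,0],[0,0,0.1165]],[[0,0,0],[0,0,0.1165]],[[0,0,0],[0,0,0.1165]],[[0,0,0],[0,0,0.1165]],[[0,0,0],[0,0,0.1165]],[[0,0,0],[0,0,0.1165]],[[0,0,0],[0,0,0.1165]],[[0,0,0],[0,0,0]]]}}

```text
t: 5.75
tool_pos: [0.5952, -0.111, 0.3408]
orientation: [-2.809, -1.406, -0.0]
force: [-0.7, -0.4, -0.7]
opening: 0.0001
gripper_force: 0.0
```

```bash
python3 -c "
from go import *
go([-.0765,.0405,.06])"
```

```text
t 5.75 shift [  -3.4 -151.3   94.8] xyaw 53.17 z [ 0.  0. -1.] tip base [ 0.0015 -0.0892  0.1548] F [-0.7 -0.4 -0.7] op 0.0001
```

>>> {"op": "apply_moves", "data": {"series": [[[-1,-38,0],[0,0,0]],[[-1,-38,0],[0,0,0]],[[-1,-38,0],[0,0,0]],[[0,-37,0],[0,0,0]],[[0,0,0],[0,0,0]],[[0,0,30],[0,0,0]],[[0,0,0],[0,0,0]]]}}

```text
t: 6.33
tool_pos: [0.4704, -0.0231, 0.3072]
orientation: [-2.8, -1.419, 0.005]
force: [-1.1, -0.5, -1.5]
opening: 0.0003
gripper_force: 0.0
```

```bash
python3 -c "
from go import *
go([-.0765,.0405,.06])"
```

```text
t 6.33 shift [ 1.6  2.2 61.1] xyaw 53.74 z [-0.004  0.001 -1.   ] tip base [-0.0788  0.0415  0.1212] F [-1.1 -0.5 -1.5] op 0.0003
```

>>> {"op": "apply_moves", "data": {"series": [[[1,1,30],[0,0,0]],[[0,0,31],[0,0,0]],[[0,0,0],[0,0,0]],[[5,0,0],[0,0,0]],[[5,0,0],[0,0,0]],[[5,0,0],[0,0,0]],[[5,0,0],[0,0,0]],[[5,0,0],[0,0,0]],[[5,0,0],[0,0,0]],[[5,0,0],[0,0,0]],[[5,0,0],[0,0,0]],[[0,0,0],[0,0,0]]]}}

```text
t: 7.33
tool_pos: [0.4983, 0.0093, 0.2503]
orientation: [2.805, 1.414, 0.003]
force: [-0.1, -0.8, -0.1]
opening: 0.0004
gripper_force: 0.0
```

```bash
python3 -c "
from go import *
go([-.0314,.0666,.06])
for n in ('top','side'): print(n,proj(n,W(pins(-.40),B)).round(1).tolist())
shot('side','side3')
im,d=shot('top','top3');cv2.imwrite('pics/c6.png',cv2.resize(im[190:330,310:490],None,fx=4.2,fy=4.2,interpolation=cv2.INTER_CUBIC))"
```

```text
t 7.33 shift [10.3 -2.1  4.3] xyaw 53.5 z [ 0.002  0.    -1.   ] tip base [-0.0393  0.0597  0.0643] F [-0.1 -0.8 -0.1] op 0.0004
top [[357.4, 221.5], [353.1, 277.5], [410.6, 282.3], [413.8, 226.3]]
side [[315.9, 236.3], [359.1, 245.8], [382.1, 230.7], [340.9, 222.6]]
```

View pics/c6.png

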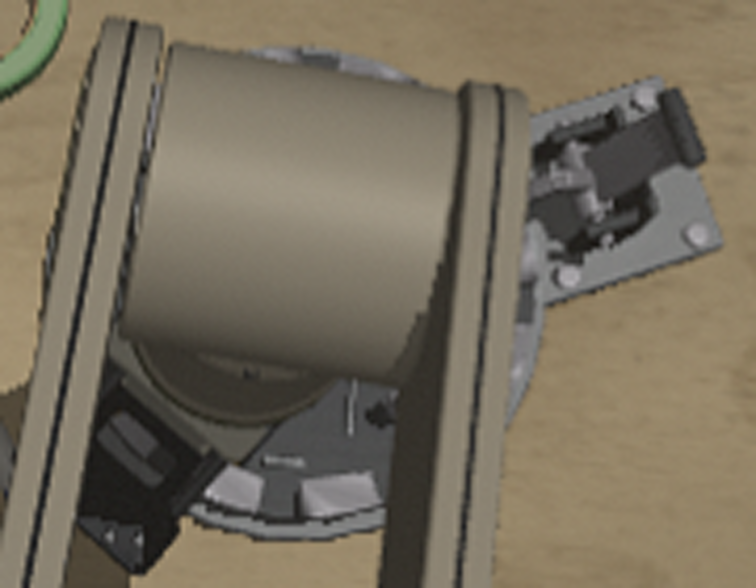

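The top view shows the pawl bar tipped back at (682,125), against a predicted (680,128), so it rests on its stop. The dial itself is hidden by the arm. I push most of what remains, then check.

>>> {"op": "apply_moves", "data": {"series": [[[4,-1,2],[0,0,0]],[[3,0,0],[0,0,0]],[[0,0,0],[0,0,0]],[[0,0,0],[0,0,0]]]}}

```text
t: 7.77
tool_pos: [0.5008, 0.015, 0.2476]
orientation: [-2.805, -1.414, -0.0]
force: [-0.3, -0.8, 0.1]
opening: 0.0003
gripper_force: 0.0
```

```bash
python3 -c "
from go import *
go([-.0314,.0666,.06])
im,d=shot('side','side4');d0=np.load('pics/side0.npy')
go([-.0314,.0666,.06])
a=cv2.imread('pics/side3.png')
P=proj('side',W(pins(-.5),B));print(P.round(1).tolist())
cv2.imwrite('pics/c7.png',cv2.resize(im[200:290,290:410],None,fx=6.5,fy=6.5,interpolation=cv2.INTER_CUBIC));print(((P-[290,200])*6.5).round())"
```

```text
t 7.77 shift [ 4.5 -0.4  1.6] xyaw 53.49 z [-0.  0. -1.] tip base [-0.0351  0.064   0.0616] F [-0.3 -0.8  0.1] op 0.0003
t 7.82 shift [ 4.5 -0.4  1.6] xyaw 53.48 z [-0.  0. -1.] tip base [-0.0351  0.064   0.0616] F [-0.4 -0.2 -0.3] op 0.0008
[[315.3, 235.1], [355.5, 246.0], [383.0, 231.9], [344.0, 222.4]]
[[165. 228.]
 [426. 299.]
 [605. 207.]
 [351. 146.]]
```

View pics/c7.png

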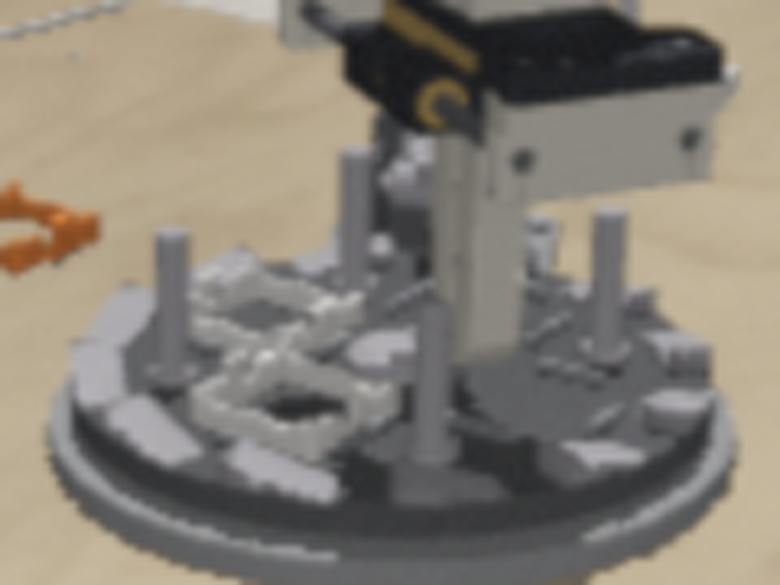

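Pin tops in this crop are pin_0 (172,232), pin_1 (433,305), pin_2 (609,210) and pin_3 (355,152), and both frames are in their nests. I'll fit the dial angle from these and calibrate the offset with the first side image.

```bash
python3 -c "
from go import *
def fit(px,o,a0):
    f=lambda p:(proj('side',W(pins(p[0]),B))[o]+p[1:3]-px).ravel()
    r=least_squares(f,[a0,0,0]);print(r.x.round(3),f(r.x).round(2))
fit(np.array([[187,266],[440,270],[455,190],[225,177]])/5+[285,190],[0,1,2,3],0)
fit(np.array([[172,232],[433,305],[609,210],[355,152]])/6.5+[290,200],[0,1,2,3],-.5)
"
```

```text
[0.013 0.879 1.297] [ 0.18 -0.99  0.08  0.74 -0.02 -0.14 -0.23  0.39]
[-0.492  0.875  0.723] [-0.22  0.21  0.07 -0.19  0.12  0.2   0.03 -0.22]
```

>>> {"op": "apply_moves", "data": {"series": [[[2,0,0],[0,0,0]],[[0,0,0],[0,0,0]],[[0,0,0],[0,0,0]],[[-5,0,0],[0,0,0]],[[-10,0,0],[0,0,0]],[[0,0,-30],[0,0,0]],[[0,0,-40],[0,0,0]],[[0,0,-40],[0,0,0]],[[0,0,0],[0,0,0]]]}}

```text
t: 8.57
tool_pos: [0.4948, 0.0035, 0.3668]
orientation: [2.8, 1.41, 0.017]
force: [1.1, -0.3, 1.3]
opening: 0.0004
gripper_force: 0.0
```

```bash
python3 -c "
from go import *
go([0,-.21,.17])"
```

```text
t 8.57 shift [-95.1 250.5  12.9] xyaw 53.46 z [ 0.013 -0.001 -1.   ] tip base [-0.043   0.0546  0.1808] F [ 1.1 -0.3  1.3] op 0.0004
```

>>> {"op": "apply_moves", "data": {"series": [[[-13.6,35.8,0],[0,0,0]],[[-13.6,35.8,0],[0,0,0]],[[-13.6,35.8,0],[0,0,0]],[[-13.6,35.8,0],[0,0,0]],[[-13.6,35.8,0],[0,0,0]],[[-13.6,35.8,0],[0,0,0]],[[-13.6,35.8,0],[0,0,0]],[[0,0,0],[0,0,-0.1165]],[[0,0,0],[0,0,-0.1165]],[[0,0,0],[0,0,-0.1165]],[[0,0,0],[0,0,-0.1165]],[[0,0,0],[0,0,-0.1165]]]}}

```text
t: 9.57
tool_pos: [0.6372, -0.2222, 0.3573]
orientation: [-2.276, -2.165, 0.0]
force: [-0.7, 0.1, -0.4]
opening: 0.0004
gripper_force: 0.0
```

>>> {"op": "apply_moves", "data": {"series": [[[0,0,0],[0,0,-0.1165]],[[0,0,0],[0,0,-0.1165]],[[0,0,0],[0,0,-0.1165]],[[0,0,0],[0,0,-0.1165]],[[0,0,0],[0,0,0]],[[0,0,0],[0,0,0]]]}}

```text
t: 10.07
tool_pos: [0.6373, -0.2219, 0.3576]
orientation: [-1.727, -2.624, 0.0]
force: [1.0, 0.9, 0.4]
opening: 0.0006
gripper_force: 0.0
```

```bash
python3 -c "
from go import *
go([0,-.205,.100])
a,_=shot('side','side5')
im,d=shot('top','top5');P=proj('top',W(pins(-.524),B));Q=proj('side',W(pins(-.524),B))
x=cv2.resize(im[190:330,310:450],None,fx=4,fy=4,interpolation=cv2.INTER_CUBIC);y=cv2.resize(a[200:290,290:410],None,fx=6.6,fy=6.6,interpolation=cv2.INTER_CUBIC)
x=cv2.resize(x,(400,400));y=cv2.resize(y,(533,400))
x=cv2.resize(im[205:315,320:450],(800,677),interpolation=cv2.INTER_CUBIC)[:600]
cv2.imwrite('pics/c8.png',x);s=800/130;print(((P-[320,205])*s).round())"
```

```text
t 10.07 shift [ 2.7  4.1 71.6] xyaw 113.32 z [-0.  0. -1.] tip base [-0.0041 -0.2077  0.1716] F [1.  0.9 0.4] op 0.0006
[[254.  84.]
 [185. 421.]
 [533. 494.]
 [596. 155.]]
```

View pics/c8.png

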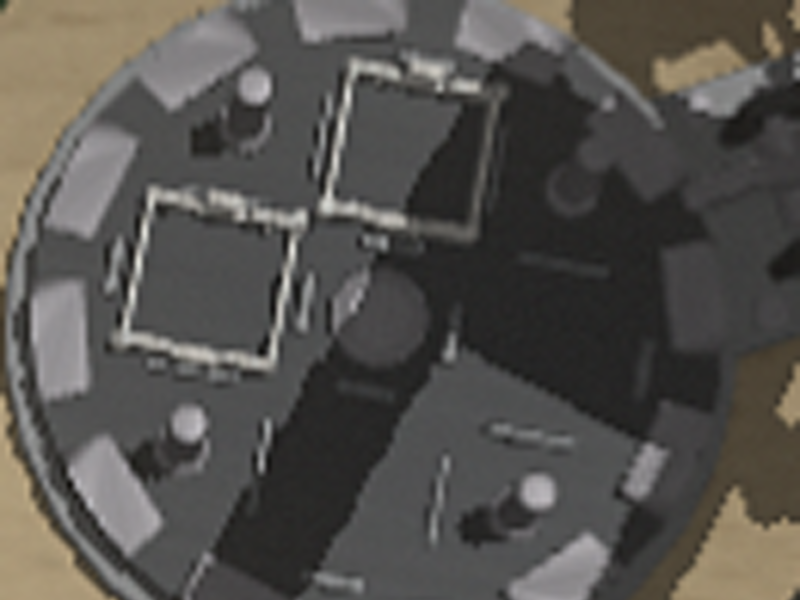

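Pin tops here are pin_0 (255,86), pin_1 (188,422), pin_2 (538,491) and pin_3 (597,153), all within a few pixels of the -0.524 prediction, and both frames are nested.

```bash
python3 -c "
from go import *
px=np.array([[255,86],[188,422],[538,491],[597,153]])*130/800+[320,205]
f=lambda p:(proj('top',W(pins(p[0]),B))+p[1:3]-px).ravel()
r=least_squares(f,[-.5,0,0]);print(r.x.round(4),f(r.x).round(2))"
```

```text
[-0.514   0.3897 -0.1021] [-0.02 -0.19  0.14  0.1  -0.08  0.16 -0.04 -0.07]
```

>>> {"op": "apply_moves", "data": {"series": [[[2,4,25],[0,0,0]],[[0,0,25],[0,0,0]],[[0,0,19],[0,0,0]],[[0,0,0],[0,0,0]],[[6,0,0],[0,0,0]],[[6,0,0],[0,0,0]],[[5,0,0],[0,0,0]],[[5,0,0],[0,0,0]],[[5,0,0],[0,0,0]],[[5,0,0],[0,0,0]],[[5,0,0],[0,0,0]],[[5,0,0],[0,0,0]]]}}

```text
t: 11.17
tool_pos: [0.6237, -0.1788, 0.289]
orientation: [1.721, 2.628, 0.0]
force: [0.1, -0.5, -0.1]
opening: 0.0004
gripper_force: 0.0
```

>>> {"op": "apply_moves", "data": {"series": [[[5,0,0],[0,0,0]],[[5,0,0],[0,0,0]],[[5,0,0],[0,0,0]],[[5,0,0],[0,0,0]],[[3,0,0],[0,0,0]],[[0,0,0],[0,0,0]],[[0,0,0],[0,0,0]],[[0,0,0],[0,0,0]]]}}

```text
t: 11.83
tool_pos: [0.6147, -0.1585, 0.2888]
orientation: [1.721, 2.628, -0.0]
force: [-0.4, -0.5, -0.3]
opening: 0.0004
gripper_force: 0.0
```

```bash
python3 -c "
from go import *
go([0,-.1435,.103])"
```

```text
t 11.83 shift [-2.9 -0.4 -0.2] xyaw 113.55 z [ 0. -0. -1.] tip base [ 0.0004 -0.1406  0.1028] F [-0.4 -0.5 -0.3] op 0.0004
```

Now I back off, rise clear and move away outward, then look.

>>> {"op": "apply_moves", "data": {"series": [[[-15,0,0],[0,0,0]],[[-15,0,0],[0,0,0]],[[-20,0,-25],[0,0,0]],[[-30,0,-28],[0,0,0]],[[-40,0,0],[0,0,0]],[[0,0,0],[0,0,0]],[[0,0,0],[0,0,0]]]}}

```text
t: 12.42
tool_pos: [0.6627, -0.2708, 0.341]
orientation: [-1.725, -2.625, 0.0]
force: [0.2, 0.5, -0.0]
opening: 0.0004
gripper_force: 0.0
```

```bash
python3 -c "
from go import *
a,_=shot('side','side6');im,d=shot('top','top6')
x=cv2.resize(im[205:305,330:490],(640,400),interpolation=cv2.INTER_CUBIC)
y=cv2.resize(a[190:300,285:415],None,fx=5,fy=5,interpolation=cv2.INTER_CUBIC)[:,:]
y=cv2.resize(a[195:285,290:410],(533,400),interpolation=cv2.INTER_CUBIC)
y0=cv2.resize(cv2.imread('pics/side0.png')[195:265,320:400],(400,350),interpolation=cv2.INTER_CUBIC)
y1=cv2.resize(a[195:265,320:400],(400,350),interpolation=cv2.INTER_CUBIC)
x=cv2.resize(im[215:305,340:490],(400,240),interpolation=cv2.INTER_CUBIC);x0=cv2.resize(cv2.imread('pics/top0.png')[215:305,340:490],(400,240),interpolation=cv2.INTER_CUBIC)
cv2.imwrite('pics/c9.png',np.vstack([np.hstack([y0,y1]),np.hstack([x0,x])]))"
```

```text
(no output)
```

View pics/c9.png

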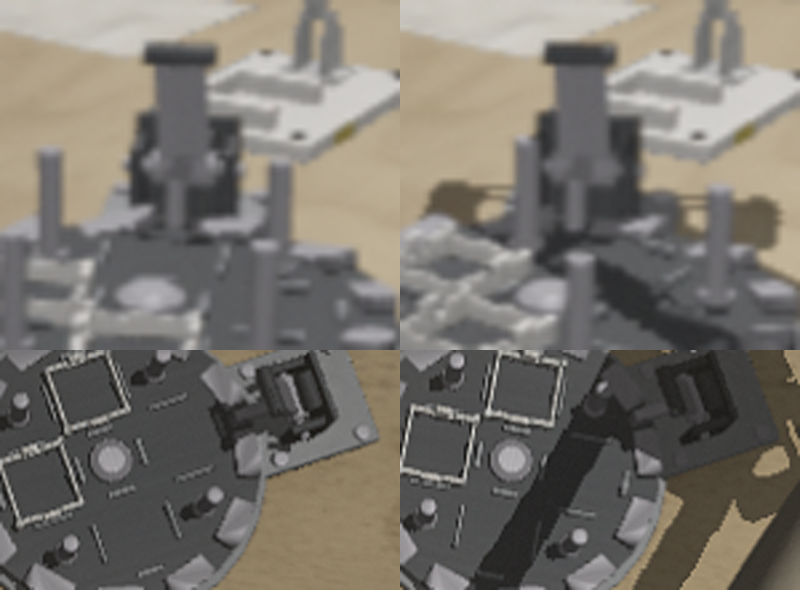

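The bar is at (180,53) before and (179,53) after, so the pawl looks fully down, and the frames are still nested. I'll run a sub-pixel check of the bar edge against the first image.

```bash
python3 -c "
from go import *
g=lambda f:cv2.cvtColor(cv2.imread('pics/'+f+'.png'),6).astype(np.float32)
a,b=g('side0'),g('side6')
for s in [(slice(199,214),slice(344,368)),(slice(200,216),slice(345,366)),(slice(198,224),slice(344,368))]: print(cv2.phaseCorrelate(a[s].copy(),b[s].copy()))
s=(slice(194,216),slice(380,405));print('ref',cv2.phaseCorrelate(a[s].copy(),b[s].copy()))
for t in (0,.03,.06,.1):
    r=.075;f=np.arctan2(.069,.031)+t;print(t,proj('side',W([0,-.14+r*np.cos(f),.046+r*np.sin(f)],B)))
t=robot.read_state()['t'];print(t)"
```

```text
((0.01835824641366024, 0.34465539436899295), 0.9870121363136504)
((0.04452775512908147, 0.023633973481300252), 1.077045830587546)
((0.09270656424459744, 0.22275167578399468), 1.0151161867895244)
ref ((0.5354272931454052, 0.023332192644826222), 0.9940582442283631)
0 [[354.91572066 205.59223297]]
0.03 [[355.01409533 204.98679088]]
0.06 [[355.11291804 204.40473198]]
0.1 [[355.24520225 203.66587613]]
12.5167
```

```bash
python3 -c "
from plant import robot
print(robot.close_job())"
```

```text
the job is handed in; nothing more can be done
None
```

I handed the job in at about 12.5 s: the pawl was tipped back onto its stop, the dial pushed back one notch to about -0.514 rad (target -0.524), and the pawl tipped forward fully down in the next gap, with both white frames still in their nests.

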